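# Switch off the one live socket of the studio bench

## Robot

A 6-joint arm with a two-finger parallel gripper is mounted at the origin on the work surface. World frame = base frame: x ahead of the robot, y to its left, z up, the work surface at z = 0. Lengths are in m, angles in rad, forces in N, time in s.
With the tool pointing down it reaches from about 0.35 to 0.725 m from the base axis. Payload 6 kg.
Tool frame: the origin (TCP) lies midway between the tips of the shut fingers; the grasp point (between the pads) lies 19 mm behind it (r.grip_point_offset is the distance from the TCP to the grasp point, in m); z points along the fingers, y is the direction in which the jaws open and shut (so a half turn about z gives the same grasp; the last joint's range is limited). The gripper opens to 85 mm and grips with 20 to 120 N. Pads are 22 mm wide; open, the fingers measure 114 mm over their backs; the gripper's body (76 mm by 85 mm) begins 54 mm behind the grasp point. The pads swing forward as they close: fully open they stand 13 mm farther back than shut.
Start: joints at [1.463, 0.04, 0.085, 0, -1.615, -0.334], TCP at [0.257, 0.542, 0.231] pointing down, gripper open.
Joint ranges: [-2.56, 2.56], [-1.29, 2.01], [-1.08, 1.49], [-3.29, 1.98], [-2.81, -0.18], [-2.99, 2.99]. Speed limits (rad/s): [2.57, 2.57, 3.01, 3.14, 3.14, 3.14].

## Interface

Orientations are given as [roll, pitch, yaw] about the fixed x, y, z axes, in that order (R = Rz(yaw) Ry(pitch) Rx(roll)).
In Python, from station import r, optics, ticket gives the robot as it stands. The module is installed in compiled form; this text tells all that it offers.
- The arm moves only by the tool step_arm, never from a script. Its argument "steps" is a list of rows, each a list of 7 numbers: the shift along the world's x, y, z in cm, then the turn, a rotation vector about the world's x, y, z in rad, then the opening, from -1 (shut) to 1 (fully open). A call has 1 to 20 rows; each row shifts and turns the pose as measured when the row begins; what a row does not reach is not made up. A row lasts 1/12 s, in which the tool goes at most 41.7 mm and 7.16 degrees, less where a joint would pass 70% of its speed; a pose out of reach is approached as far as the arm can. A call is refused whole if a number of a shift passes 4.17 or a number of a turn 0.125, either way. A call with a gripper value outside its range is refused whole. The fingers move at their own pace and stop on an object; "force" is the grip in N (left out, the last holds). Time passes only in rows, so rows that do not move let the fingers close. It gives the time, the measured TCP pose, the force and the opening at its end, in the units of the state.
- r.get_obs(): the state, without advancing time (a new reading comes with each control period).
- optics.capture(name): name is "scene" or "top" or "wrist"; returns (picture, depth): 420x560x3 uint8, red, green, blue; 420x560 float32, m along the optical axis (not along the pixel's ray), 0 where there is no reading.
- optics.camera_model(name): a dict with "camera_matrix" (3x3 intrinsics, pixels), "R" (3x3) and "t" (3): a world point X has camera coordinates R X + t; the wrist camera has in their place "mount" (4x4, takes a point from camera to tool coordinates, whose origin is the TCP and whose axes are the flange's). Camera axes: x right, y down, z forward; pixel columns grow to the right and rows downward; lengths in m; the calibration is good to about 2 mm. The wrist camera is an equidistant fisheye: a pixel r from the principal point sees the ray r / f radians off the axis. A picture is of the moment at which its call begins: read the wrist's pose just before it. camera_model takes no time and is no camera call.
- ticket.sign_off(): hands the job in, once; it reports no verdict.
The state is a dict: "t": time; "joints": joint angles; "qvel": joint speeds; "effort": joint torques, N m; "tool_pos": TCP position; "ee_rot": TCP orientation; "force": force on the tool from outside, world axes, zero at the start; "ft_torque": the same for the moment, N m; "gripper_width": finger opening in m.
Only numpy, scipy, OpenCV 4.12 (cv2) and the standard library are available. Lean on these libraries where they do the work, as an engineer would, in place of code of your own. Each camera call takes 0.05 s, during which the arm holds its last target.

## Task

One of the four identical keys on the bench switch box has been left latched down, so its socket is still on. Tap the four keys lightly with a fingertip, one after the other from left to right as the robot faces the box, without clicking any of them in or out, to feel which one is latched down; then press that one firmly down and let it go, so that it springs up and all four keys are up. Leave everything else on the bench where it stands.

Things in the scene. Friction and masses are not known exactly. Their poses are not given: they have to be found in the camera images.
- box: Bench switch box: grey steel case 170 mm deep (x), 300 mm wide (y), 60 mm high, screwed to the bench. Origin: centre of its underside, on the bench; x away from the robot, y to the left as seen from the robot, z up. Four black plugs stand 33 mm above its flat top, at x = +46 mm behind the keys, leads running back. A fixed isolator knob (32 mm wide, 28 mm above the top) is at x = -35, y = -114 mm.
- key_row (a point): Middle of the row of four keys, on the box's flat top (60 mm above the bench, 35 mm in front of the box's centre), axes as the box's. The keys stand along y at +66, +22, -22 and -66 mm from here (44 mm apart), all at x = 0.
- switch_a: One of the four identical push-on / push-off switches, in any place of the row. Origin: on the box's top, on the key's centre line; axes as the box's. A black frame 44 x 35 mm, 3 mm high, surrounds the key: a grey block 34 mm (x) by 26 mm (y) whose flat top is 15 mm above this origin when up, about 10.8 mm when latched down.
- switch_b: One of the four identical push-on / push-off switches, in any place of the row. Origin: on the box's top, on the key's centre line; axes as the box's. A black frame 44 x 35 mm, 3 mm high, surrounds the key: a grey block 34 mm (x) by 26 mm (y) whose flat top is 15 mm above this origin when up, about 10.8 mm when latched down.
- switch_c: One of the four identical push-on / push-off switches, in any place of the row. Origin: on the box's top, on the key's centre line; axes as the box's. A black frame 44 x 35 mm, 3 mm high, surrounds the key: a grey block 34 mm (x) by 26 mm (y) whose flat top is 15 mm above this origin when up, about 10.8 mm when latched down.
- switch_d: One of the four identical push-on / push-off switches, in any place of the row. Origin: on the box's top, on the key's centre line; axes as the box's. A black frame 44 x 35 mm, 3 mm high, surrounds the key: a grey block 34 mm (x) by 26 mm (y) whose flat top is 15 mm above this origin when up, about 10.8 mm when latched down.
- key_a (a joint): How far the key of switch_a is down (m): 0 up, about 0.0042 latched, 0.010 at its stop. It takes about 1.5 N to start an up key, 5 N to push it 6 mm down, 6.5 N at the stop. An up key tapped less than 6 mm down comes back; pushed further and let go it latches. A latched key feels solid up to about 3.5 N; pushed beyond 6.5 mm of the 10 and let go, it springs up to 0.
- key_b (a joint): How far the key of switch_b is down (m): 0 up, about 0.0042 latched, 0.010 at its stop. It takes about 1.5 N to start an up key, 5 N to push it 6 mm down, 6.5 N at the stop. An up key tapped less than 6 mm down comes back; pushed further and let go it latches. A latched key feels solid up to about 3.5 N; pushed beyond 6.5 mm of the 10 and let go, it springs up to 0.
- key_c (a joint): How far the key of switch_c is down (m): 0 up, about 0.0042 latched, 0.010 at its stop. It takes about 1.5 N to start an up key, 5 N to push it 6 mm down, 6.5 N at the stop. An up key tapped less than 6 mm down comes back; pushed further and let go it latches. A latched key feels solid up to about 3.5 N; pushed beyond 6.5 mm of the 10 and let go, it springs up to 0.
- key_d (a joint): How far the key of switch_d is down (m): 0 up, about 0.0042 latched, 0.010 at its stop. It takes about 1.5 N to start an up key, 5 N to push it 6 mm down, 6.5 N at the stop. An up key tapped less than 6 mm down comes back; pushed further and let go it latches. A latched key feels solid up to about 3.5 N; pushed beyond 6.5 mm of the 10 and let go, it springs up to 0.
- bird: bystander: small terracotta bird, 34 mm across and 43 mm high, on top of the box at its left end (origin: centre of its underside)
- jar: bystander: lidded glaze jar, 56 mm across and 75 mm high, by the front right corner of the box (origin: centre of its underside)
- cup: bystander: white cup, 68 mm across and 70 mm high, beside the left end of the box (origin: centre of its underside)
- modeller: bystander: wooden modelling tool, 145 mm long and 9 mm high, lying in front of the left half of the box (origin: under its middle)
- brush: bystander: brush, 150 mm long, lying in front of the right half of the box (origin: under its middle)
- statuette: bystander: statuette with a pointed hat, 60 mm across and 166 mm high, beside the right end of the box (origin: centre of its underside)

How it is judged:
On the way, in this order (a step that is already met when the one before it is completed fails the run):
1. the first (leftmost) key in the row is touched with the fingers (((contact force between the fingers and switch_a above 0.3 N and y of switch_a in the frame of box between 0.044 and 0.09 m) or (contact force between the fingers and switch_b above 0.3 N and y of switch_b in the frame of box between 0.044 and 0.09 m) or (contact force between the fingers and switch_c above 0.3 N and y of switch_c in the frame of box between 0.044 and 0.09 m) or (contact force between the fingers and switch_d above 0.3 N and y of switch_d in the frame of box between 0.044 and 0.09 m))), for 0.04 s.
2. the second key in the row is touched with the fingers (((contact force between the fingers and switch_a above 0.3 N and y of switch_a in the frame of box between 0 and 0.044 m) or (contact force between the fingers and switch_b above 0.3 N and y of switch_b in the frame of box between 0 and 0.044 m) or (contact force between the fingers and switch_c above 0.3 N and y of switch_c in the frame of box between 0 and 0.044 m) or (contact force between the fingers and switch_d above 0.3 N and y of switch_d in the frame of box between 0 and 0.044 m))), for 0.04 s.
3. the third key in the row is touched with the fingers (((contact force between the fingers and switch_a above 0.3 N and y of switch_a in the frame of box between -0.044 and 0 m) or (contact force between the fingers and switch_b above 0.3 N and y of switch_b in the frame of box between -0.044 and 0 m) or (contact force between the fingers and switch_c above 0.3 N and y of switch_c in the frame of box between -0.044 and 0 m) or (contact force between the fingers and switch_d above 0.3 N and y of switch_d in the frame of box between -0.044 and 0 m))), for 0.04 s.
4. the fourth (rightmost) key in the row is touched with the fingers (((contact force between the fingers and switch_a above 0.3 N and y of switch_a in the frame of box between -0.09 and -0.044 m) or (contact force between the fingers and switch_b above 0.3 N and y of switch_b in the frame of box between -0.09 and -0.044 m) or (contact force between the fingers and switch_c above 0.3 N and y of switch_c in the frame of box between -0.09 and -0.044 m) or (contact force between the fingers and switch_d above 0.3 N and y of switch_d in the frame of box between -0.09 and -0.044 m))), for 0.04 s.
5. the latched key is pressed down past its latch (value of joint key_a above 0.006 m), for 0.02 s.
At the end, for the whole second after the job is handed in: all four keys are up (each less than 1.5 mm down) (value of joint each of key_a, key_b, key_c, key_d below 0.0015 m); the robot touches nothing.
It fails at once if a key that was up is pressed so far down (6 mm) that it clicks in (value of joint any of key_b, key_c, key_d above 0.006 m).
It fails at once if a bystander is pushed, lifted or carried more than 15 mm from where it stood (distance of any of bird, jar, cup, modeller, brush, statuette from where it was at the start of the episode above 0.015 m).
It also fails if it takes over 54 s, if anything falls off the work surface, if the arm or the gripper's body presses on something with over 40 N, if the wrist force passes 120 N, or if a joint passes its speed limit or range.

## Working session

There is one attempt and no reset: what is moved stays moved. The work goes in short steps, Python scripts to look and compute and a tool call to move; the robot and the scene stay as the last step left them, time stands still between calls to the robot, and variables do not carry over. Pictures are saved under pics/ and viewed, and the job is handed in when it is done.

Besides the shell and the picture viewer there is one more tool, called after "Emit:" by a JSON object that holds its "api" and its "payload". step_arm: Moves the arm, as the interface text tells. Its arguments: {"type":"object","properties":{"steps":{"type":"array"},"force":{"type":"number"}},"required":["steps"]}

```bash
mkdir -p pics
python3 - <<'E'
from station import r, optics
import cv2,numpy as np
print(r.get_obs())
for n in("scene","top"):
    p,d=optics.capture(n); cv2.imwrite(f"pics/{n}0.png",p[:,:,::-1]); np.save(n+"_d.npy",d); np.save(n+"_p.npy",p)
    print(n,optics.camera_model(n))
E
```

```text
{'t': 0.0, 'joints': array([ 1.46267307e+00,  4.08123949e-02,  8.37903956e-02, -4.51588614e-04,
       -1.61550572e+00, -3.33728776e-01]), 'qvel': array([ 0.00103524,  0.00115048, -0.00028874,  0.00147989, -0.00108302,
        0.00024138]), 'effort': array([-8.88496688e-04, -3.68206573e+01,  3.47405827e+01,  6.93220675e+00,
       -5.51847785e-03,  5.36802560e-06]), 'tool_pos': array([0.25634143, 0.54211379, 0.23026967]), 'ee_rot': array([ 3.13980900e+00, -1.40868605e-04, -4.41832112e-01]), 'force': array([-0.27292481, -0.01169601,  1.04386776]), 'ft_torque': array([ 0.05100291, -0.0402454 , -0.0121851 ]), 'gripper_width': 0.08587543336616975}
scene {'camera_matrix': array([[405.96140148,   0.        , 274.31672897],
       [  0.        , 405.96140148, 210.82399932],
       [  0.        ,   0.        ,   1.        ]]), 'R': array([[-0.52805292,  0.84911225,  0.01298094],
       [ 0.65704394,  0.41819662, -0.62721993],
       [-0.53800871, -0.32267627, -0.77873401]]), 't': array([ 0.25464506, -0.34065271,  1.21857959])}
top {'camera_matrix': array([[400.77091238,   0.        , 282.45323091],
       [  0.        , 400.77091238, 210.13778139],
       [  0.        ,   0.        ,   1.        ]]), 'R': array([[ 0.00714652, -0.99993614, -0.00875487],
       [-0.99327199, -0.00608637, -0.11564473],
       [ 0.11558406,  0.00952243, -0.99325206]]), 't': array([0.04361128, 0.53526266, 0.78264328])}
```

View pics/top0.png

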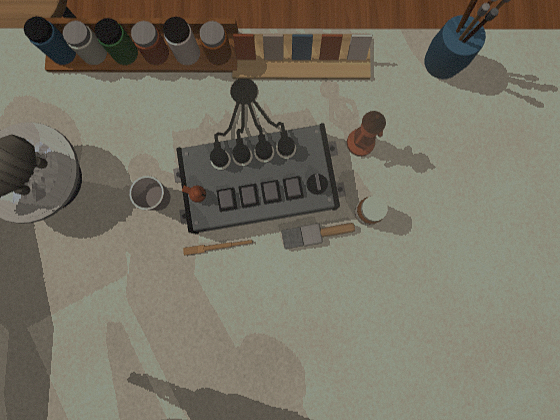

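View pics/scene0.png

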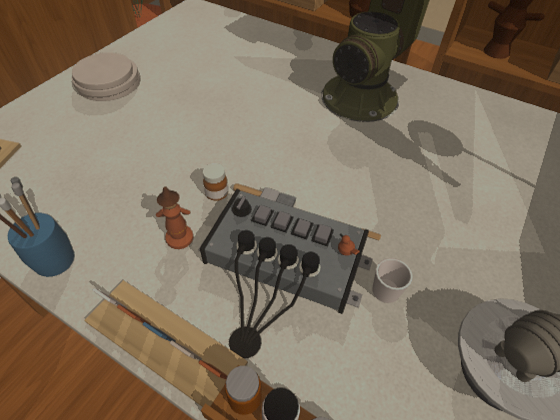

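The top view shows the box at about (260,178), with keys at about (227,198), (249,195), (271,191) and (293,187). The knob is at (317,184) and the bird at (196,193). Next I'll zoom in and measure.

```bash
cat > h.py <<'E'
import numpy as np
from station import optics
def ray(n,uv,z):
    m=optics.camera_model(n);K=m["camera_matrix"];R=m["R"];t=m["t"]
    d=R.T@np.linalg.solve(K,[uv[0],uv[1],1.]);c=-R.T@t
    return c+d*(z-c[2])/d[2]
def proj(n,X):
    m=optics.camera_model(n);c=m["R"]@X+m["t"];q=m["camera_matrix"]@c;return q[:2]/q[2]
E
python3 - <<'E'
import numpy as np,cv2
from h import *
p=np.load("top_p.npy");d=np.load("top_d.npy")
g=cv2.cvtColor(p,cv2.COLOR_RGB2GRAY)
c=p[110:240,165:365]
cv2.imwrite("pics/topz.png",cv2.resize(cv2.convertScaleAbs(c,alpha=2),None,fx=4,fy=4,interpolation=cv2.INTER_CUBIC)[:,:,::-1])
p2=np.load("scene_p.npy");c=p2[180:320,190:380]
cv2.imwrite("pics/scenez.png",cv2.resize(cv2.convertScaleAbs(c,alpha=2),None,fx=4,fy=4,interpolation=cv2.INTER_CUBIC)[:,:,::-1])
E
```

```text
(no output)
```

View pics/topz.png

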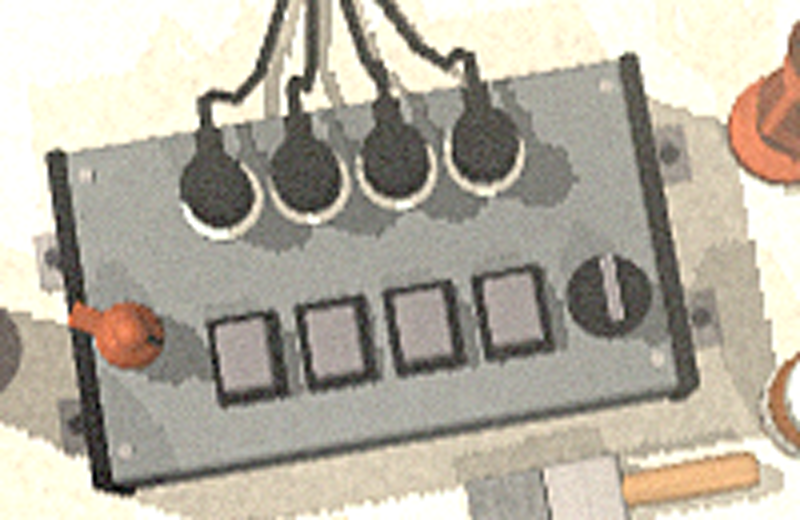

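View pics/scenez.png

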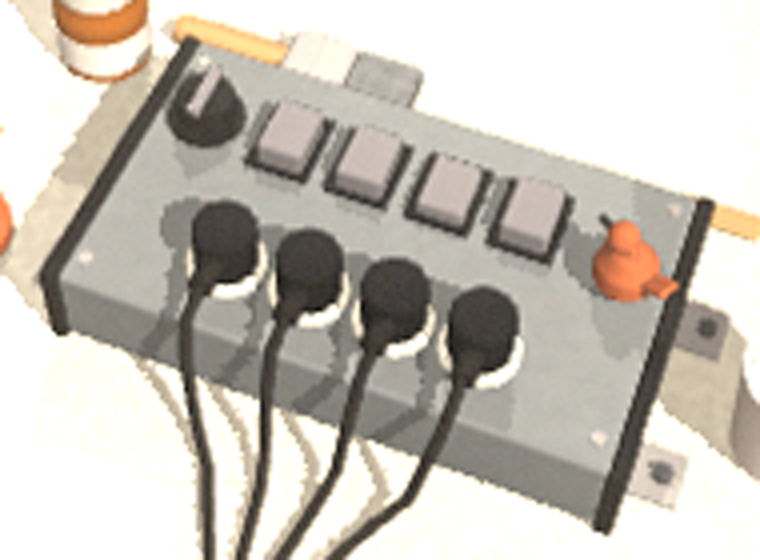

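The zooms show four pinkish-grey key tops in black frames, at crop positions (248,358), (335,342), (425,327) and (513,311). I'll mask them in both views and compare.

Run:
```python
import numpy as np,cv2
from h import *
for n,(y0,y1,x0,x1) in {"top":(170,215,210,310),"scene":(200,250,245,335)}.items():
    p=np.load(n+"_p.npy").astype(int);d=np.load(n+"_d.npy")
    m=((p[...,0]-p[...,1]>3)&(p[...,0]>60)&(p[...,0]<130)).astype(np.uint8)
    q=np.zeros_like(m);q[y0:y1,x0:x1]=m[y0:y1,x0:x1]
    q=cv2.morphologyEx(q,cv2.MORPH_CLOSE,np.ones((3,3)));q=cv2.morphologyEx(q,cv2.MORPH_OPEN,np.ones((3,3)))
    k,l,s,c=cv2.connectedComponentsWithStats(q)
    mod=optics.camera_model(n)
    P=[]
    for i in range(1,k):
        if s[i,4]<60: continue
        dm=np.median(d[l==i]); X=ray(n,c[i],0.074)
        cam=np.linalg.solve(mod["camera_matrix"],[*c[i],1])*dm; W=mod["R"].T@(cam-mod["t"])
        print(n,s[i],c[i].round(1),X.round(4),"depth pt",W.round(4)); P.append(X)
    P=np.array(sorted(P,key=lambda a:-a[1])); print(np.linalg.norm(np.diff(P,axis=0),axis=1),P.mean(0))
    v=P[0]-P[-1]; print("yaw",np.arctan2(-v[0],v[1]))
```

```text
top [286 179  14  17 194] [292.5 187. ] [0.5752 0.0275 0.074 ] depth pt [0.5751 0.0276 0.0745]
top [264 183  14  17 202] [270.4 190.9] [0.5673 0.0704 0.074 ] depth pt [0.5672 0.0704 0.0745]
top [242 187  13  17 198] [248.  194.9] [0.5592 0.1135 0.074 ] depth pt [0.5598 0.1139 0.07  ]
top [219 190  14  18 204] [225.3 198.4] [0.5521 0.1574 0.074 ] depth pt [0.5521 0.1573 0.0744]
[0.0444505  0.04380906 0.04360164] [0.56344125 0.09220953 0.074     ]
yaw 0.17541609752989146
scene [280 200  15   6  64] [287.7 202.3] [0.5244 0.0585 0.074 ] depth pt [0.4826 0.0362 0.0178]
scene [255 206  16  17 203] [262.3 213.7] [0.5791 0.0299 0.074 ] depth pt [0.5789 0.0298 0.0737]
scene [274 212  16  17 204] [281.7 220. ] [0.5717 0.0722 0.074 ] depth pt [0.5719 0.0724 0.0744]
scene [294 219  16  17 190] [301.8 227.1] [0.5654 0.1158 0.074 ] depth pt [0.5634 0.1149 0.071 ]
scene [315 225  16  18 211] [322.6 233.3] [0.5565 0.1585 0.074 ] depth pt [0.5567 0.1586 0.0744]
[0.04359847 0.04403904 0.04922635 0.061709  ] [0.55941825 0.08698246 0.074     ]
yaw 0.17400816805458205
```

Both views agree within about 4 mm, and the spacing is 44 mm as given. Depth hints that the second key sits lower; feeling the keys will confirm it. I'll approach with the fingers shut and the jaw axis along the box's x, staying high.

Emit:
{"api": "step_arm", "payload": {"steps": [[2.1,-2.7,0,0,0,-0.068,-1],[2.1,-2.7,0,0,0,-0.068,-1],[2.1,-2.7,0,0,0,-0.068,-1],[2.1,-2.7,0,0,0,-0.068,-1],[2.1,-2.7,0,0,0,-0.068,-1],[2.1,-2.7,0,0,0,-0.068,-1],[2.1,-2.7,0,0,0,-0.068,-1],[2.1,-2.7,0,0,0,-0.068,-1],[2.1,-2.7,0,0,0,-0.068,-1],[2.1,-2.7,0,0,0,-0.068,-1],[2.1,-2.7,0,0,0,-0.068,-1],[2.1,-2.7,0,0,0,-0.068,-1],[2.1,-2.7,0,0,0,-0.068,-1],[2.1,-2.7,0,0,0,-0.068,-1],[0,0,0,0,0,0,-1]]}}

```text
t: 1.35
tool_pos: [0.5554, 0.1436, 0.2209]
ee_rot: [3.126, -0.002, -1.435]
force: [-1.0, 1.1, 0.8]
gripper_width: 0.0
```

Emit:
{"api": "step_arm", "payload": {"steps": [[0,0.5,-2,0.001,-0.005,0.013,-1],[0,0.5,-2,0.001,-0.005,0.013,-1],[0,0.4,-2,0.001,-0.005,0.013,-1],[0,0,-2,0,0,0,-1],[0,0,-2,0,0,0,-1],[0,0,-1.5,0,0,0,-1],[0,0,0,0,0,0,-1],[0,0,0,0,0,0,-1]]}}

```text
t: 2.02
tool_pos: [0.5547, 0.1544, 0.0981]
ee_rot: [3.138, -0.002, -1.4]
force: [-0.0, 1.2, 1.1]
gripper_width: -0.0002
```

Run:
```python
from station import r, optics
import cv2,numpy as np
o=r.get_obs();print(o)
p,d=optics.capture("wrist"); cv2.imwrite("pics/w1.png",cv2.convertScaleAbs(p,alpha=1.8)[:,:,::-1])
p,d=optics.capture("scene"); cv2.imwrite("pics/s1.png",cv2.resize(cv2.convertScaleAbs(p,alpha=1.8)[150:330,170:410],None,fx=3,fy=3)[:,:,::-1])
```

```text
{'t': 2.0167, 'joints': array([ 6.19620197e-01,  5.39016844e-03, -1.93287299e-01, -1.40965136e-04,
       -1.37638883e+00, -4.49174653e-01]), 'qvel': array([ 0.00510063,  0.01406895, -0.0269858 , -0.01250945,  0.00708834,
       -0.00088623]), 'effort': array([-7.30030850e-03, -3.28322303e+01,  3.24344587e+01,  6.37701944e+00,
        4.39702277e-02, -2.74998098e-05]), 'tool_pos': array([0.55469342, 0.15437047, 0.09813874]), 'ee_rot': array([ 3.13768622e+00, -1.72962927e-03, -1.40037493e+00]), 'force': array([-0.02623579,  1.19223125,  1.0992115 ]), 'ft_torque': array([-0.01792862, -0.05786657, -0.02090318]), 'gripper_width': -0.00017882700783179972}
```

View pics/w1.png

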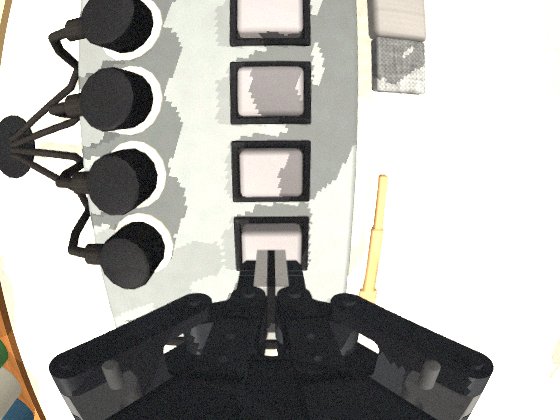

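View pics/s1.png

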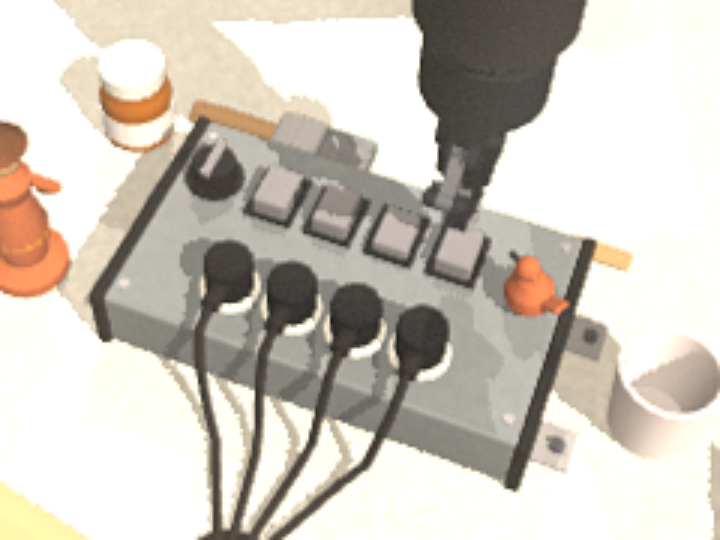

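The wrist view shows the shut fingertips at about (271,255), over the first key and centred with it. Next: shift y by +3 mm, descend, then use 1 mm rows.

Emit:
{"api": "step_arm", "payload": {"steps": [[0,0.3,-0.8,0,0,0,-1],[0,0,-0.7,0,0,0,-1],[0,0,0,0,0,0,-1],[0,0,0,0,0,0,-1],[0,0,0,0,0,0,-1]]}}

```text
t: 2.53
tool_pos: [0.5568, 0.1591, 0.0865]
ee_rot: [-3.138, 0.001, -1.4]
force: [0.6, 0.4, -0.4]
gripper_width: 0.0001
```

Emit:
{"api": "step_arm", "payload": {"steps": [[0,0,-0.2,0,0,0,-1],[0,0,0,0,0,0,-1],[0,0,0,0,0,0,-1]]}}

```text
t: 2.78
tool_pos: [0.5572, 0.1592, 0.0852]
ee_rot: [-3.137, 0.001, -1.4]
force: [0.3, -0.2, -0.6]
gripper_width: -0.0
```

Emit:
{"api": "step_arm", "payload": {"steps": [[0,0,-0.2,0,0,0,-1],[0,0,0,0,0,0,-1],[0,0,0,0,0,0,-1]]}}

```text
t: 3.03
tool_pos: [0.5573, 0.1592, 0.0833]
ee_rot: [-3.137, 0.001, -1.4]
force: [0.1, -0.3, -0.2]
gripper_width: 0.0
```

Emit:
{"api": "step_arm", "payload": {"steps": [[0,0,-0.3,0,0,0,-1],[0,0,-0.2,0,0,0,-1],[0,0,0,0,0,0,-1],[0,0,0,0,0,0,-1]]}}

```text
t: 3.37
tool_pos: [0.5573, 0.1592, 0.0776]
ee_rot: [-3.137, 0.001, -1.4]
force: [0.9, -0.2, 0.4]
gripper_width: -0.0001
```

Emit:
{"api": "step_arm", "payload": {"steps": [[0,0,-0.15,0,0,0,-1],[0,0,0,0,0,0,-1],[0,0,0,0,0,0,-1]]}}

```text
t: 3.62
tool_pos: [0.5573, 0.1591, 0.0759]
ee_rot: [-3.137, 0.001, -1.4]
force: [-0.3, 0.2, -0.5]
gripper_width: -0.0001
```

Emit:
{"api": "step_arm", "payload": {"steps": [[0,0,-0.15,0,0,0,-1],[0,0,0,0,0,0,-1],[0,0,0,0,0,0,-1]]}}

```text
t: 3.87
tool_pos: [0.5574, 0.1592, 0.075]
ee_rot: [-3.136, 0.001, -1.4]
force: [-0.9, -0.5, 1.3]
gripper_width: 0.0003
```

Emit:
{"api": "step_arm", "payload": {"steps": [[0,0,-0.15,0,0,0,-1],[0,0,0,0,0,0,-1],[0,0,0,0,0,0,-1]]}}

```text
t: 4.12
tool_pos: [0.5576, 0.1592, 0.0741]
ee_rot: [-3.136, 0.001, -1.4]
force: [-2.0, 1.0, 2.0]
gripper_width: 0.0
```

Emit:
{"api": "step_arm", "payload": {"steps": [[0,0,-0.15,0,0,0,-1],[0,0,0,0,0,0,-1],[0,0,0,0,0,0,-1]]}}

```text
t: 4.37
tool_pos: [0.5577, 0.1592, 0.073]
ee_rot: [-3.135, 0.001, -1.4]
force: [-2.0, -1.0, 2.2]
gripper_width: 0.0001
```

Run:
```python
from station import r, optics
import numpy as np,cv2
for i in range(3):
    o=r.get_obs();print(o['t'],o['tool_pos'].round(4),o['force'].round(2),o['ft_torque'].round(3)); p,d=optics.capture("scene")
cv2.imwrite("pics/s2.png",cv2.resize(cv2.convertScaleAbs(p,alpha=1.8)[180:270,240:360],None,fx=6,fy=6)[:,:,::-1])
```

```text
4.3667 [0.5577 0.1592 0.073 ] [-2.02 -1.05  2.17] [-0.042  0.564  0.017]
4.4167 [0.5577 0.1592 0.073 ] [-0.98  0.17  2.21] [-0.063  0.538  0.069]
4.4667 [0.5576 0.1592 0.0729] [-1.56 -0.15  2.02] [-0.05   0.487  0.025]
```

View pics/s2.png

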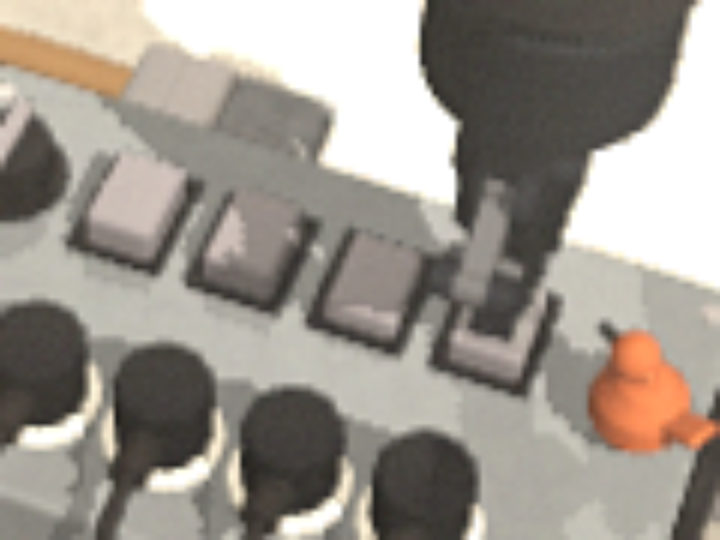

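The first key yields: z went from 0.075 to 0.073 at about 2 N, so it's up. Contact is confirmed. On to key 2.

Emit:
{"api": "step_arm", "payload": {"steps": [[0,0,1.0,0,0,0,-1],[0,0,0.7,0,0,0,-1],[0,0,0,0,0,0,-1],[0.3,-1.5,0,0,0,0,-1],[0.3,-1.5,0,0,0,0,-1],[0.2,-1.3,0,0,0,0,-1],[0,0,0,0,0,0,-1],[0,0,0,0,0,0,-1],[0,0,0,0,0,0,-1]]}}

```text
t: 5.27
tool_pos: [0.5664, 0.115, 0.0919]
ee_rot: [-3.134, 0.003, -1.4]
force: [-1.0, 0.7, -1.0]
gripper_width: 0.0002
```

Emit:
{"api": "step_arm", "payload": {"steps": [[-0.1,0,-0.6,-0.001,0.007,0,-1],[0,0,-0.5,0,0,0,-1],[0,0,-0.3,0,0,0,-1],[0,0,0,0,0,0,-1],[0,0,0,0,0,0,-1]]}}

```text
t: 5.68
tool_pos: [0.5647, 0.1163, 0.0754]
ee_rot: [3.14, 0.003, -1.398]
force: [-0.0, -0.1, -0.0]
gripper_width: 0.0
```

Emit:
{"api": "step_arm", "payload": {"steps": [[0,0,-0.15,0,0,0,-1],[0,0,0,0,0,0,-1],[0,0,0,0,0,0,-1]]}}

```text
t: 5.93
tool_pos: [0.5646, 0.1166, 0.0735]
ee_rot: [3.14, 0.003, -1.398]
force: [-0.6, 1.2, -0.5]
gripper_width: 0.0004
```

Emit:
{"api": "step_arm", "payload": {"steps": [[0,0,-0.15,0,0,0,-1],[0,0,0,0,0,0,-1],[0,0,0,0,0,0,-1]]}}

```text
t: 6.18
tool_pos: [0.5648, 0.1168, 0.0723]
ee_rot: [3.141, 0.003, -1.398]
force: [-0.9, 0.4, 2.2]
gripper_width: 0.0001
```

Run:
```python
from station import r
o=r.get_obs();print(o['tool_pos'].round(4),o['force'].round(2),o['ft_torque'].round(3))
```

```text
[0.5648 0.1168 0.0723] [-0.94  0.36  2.16] [-0.026 -0.034 -0.032]
```

Emit:
{"api": "step_arm", "payload": {"steps": [[0,0,-0.15,0,0,0,-1],[0,0,0,0,0,0,-1],[0,0,0,0,0,0,-1]]}}

```text
t: 6.43
tool_pos: [0.565, 0.1168, 0.0711]
ee_rot: [3.141, 0.003, -1.398]
force: [-0.1, -0.6, -0.6]
gripper_width: -0.0002
```

Run:
```python
from station import r
o=r.get_obs();print(o['tool_pos'].round(4),o['force'].round(2),o['ft_torque'].round(3))
```

```text
[0.565  0.1168 0.0711] [-0.09 -0.61 -0.61] [-0.021  0.026  0.03 ]
```

No contact yet at 0.0711, which is well below the height of an up key. Continuing gently.

Emit:
{"api": "step_arm", "payload": {"steps": [[0,0,-0.1,0,0,0,-1],[0,0,0,0,0,0,-1],[0,0,0,0,0,0,-1]]}}

```text
t: 6.68
tool_pos: [0.5652, 0.1168, 0.071]
ee_rot: [-3.141, 0.003, -1.397]
force: [-1.0, 0.5, 0.6]
gripper_width: 0.0002
```

Emit:
{"api": "step_arm", "payload": {"steps": [[0,0,-0.1,0,0,0,-1],[0,0,0,0,0,0,-1],[0,0,0,0,0,0,-1]]}}

```text
t: 6.93
tool_pos: [0.5652, 0.1169, 0.0708]
ee_rot: [-3.141, 0.003, -1.397]
force: [-1.5, 0.4, 2.3]
gripper_width: -0.0001
```

Run:
```python
from station import r
o=r.get_obs();print(o['tool_pos'].round(4),o['force'].round(2),o['ft_torque'].round(3))
```

```text
[0.5652 0.1169 0.0708] [-1.5   0.35  2.27] [0.028 0.541 0.029]
```

Key 2 is solid at 0.0708 (about 4 mm low, 2.3 N), so it's the latched one. Continuing to key 3.

Emit:
{"api": "step_arm", "payload": {"steps": [[0,0,1.0,0,0,0,-1],[0,0,0.8,0,0,0,-1],[0,0,0,0,0,0,-1],[0.2,-1.5,0,0,0,0,-1],[0.2,-1.5,0,0,0,0,-1],[0.2,-1.4,0,0,0,0,-1],[0,0,0,0,0,0,-1],[0,0,0,0,0,0,-1],[0,0,0,0,0,0,-1]]}}

```text
t: 7.68
tool_pos: [0.5721, 0.0723, 0.0912]
ee_rot: [-3.138, 0.004, -1.397]
force: [0.2, -0.1, 0.6]
gripper_width: -0.0
```

Emit:
{"api": "step_arm", "payload": {"steps": [[0,0,-0.5,0,0,0,-1],[0,0,-0.4,0,0,0,-1],[0,0,0,0,0,0,-1],[0,0,0,0,0,0,-1]]}}

```text
t: 8.02
tool_pos: [0.5718, 0.074, 0.0808]
ee_rot: [-3.139, 0.005, -1.395]
force: [-0.3, -0.8, 0.3]
gripper_width: -0.0
```

Emit:
{"api": "step_arm", "payload": {"steps": [[0,-0.15,-0.4,0,0,0,-1],[0,0,0,0,0,0,-1],[0,0,0,0,0,0,-1]]}}

```text
t: 8.27
tool_pos: [0.5716, 0.073, 0.076]
ee_rot: [-3.139, 0.005, -1.394]
force: [-0.4, -1.0, 0.4]
gripper_width: 0.0
```

Emit:
{"api": "step_arm", "payload": {"steps": [[0,0,-0.2,0,0,0,-1],[0,0,0,0,0,0,-1],[0,0,0,0,0,0,-1]]}}

```text
t: 8.52
tool_pos: [0.5717, 0.073, 0.0746]
ee_rot: [-3.139, 0.004, -1.394]
force: [-1.1, 0.1, 1.6]
gripper_width: -0.0
```

Emit:
{"api": "step_arm", "payload": {"steps": [[0,0,-0.15,0,0,0,-1],[0,0,0,0,0,0,-1],[0,0,0,0,0,0,-1]]}}

```text
t: 8.77
tool_pos: [0.572, 0.073, 0.0739]
ee_rot: [-3.138, 0.004, -1.394]
force: [-1.3, 0.2, 1.4]
gripper_width: -0.0001
```

Run:
```python
from station import r
o=r.get_obs();print(o['tool_pos'].round(4),o['force'].round(2),o['ft_torque'].round(3))
```

```text
[0.572  0.073  0.0739] [-1.28  0.23  1.44] [ 0.029  0.389 -0.027]
```

Key 3 made contact at about 0.0748 and yields, so it's up. On to key 4.

Emit:
{"api": "step_arm", "payload": {"steps": [[0,0,1.0,0,0,0,-1],[0,0,0.6,0,0,0,-1],[0,0,0,0,0,0,-1],[0.2,-1.5,0,0,0,0,-1],[0.2,-1.5,0,0,0,0,-1],[0.2,-1.4,0,0,0,0,-1],[0,0,0,0,0,0,-1],[0,0,0,0,0,0,-1],[0,0,-0.5,0,0,0,-1],[0,0,-0.4,0,0,0,-1],[0,0,0,0,0,0,-1],[0,0,0,0,0,0,-1]]}}

```text
t: 9.77
tool_pos: [0.5787, 0.0298, 0.0825]
ee_rot: [-3.135, 0.006, -1.392]
force: [0.4, 0.5, 0.9]
gripper_width: -0.0002
```

Emit:
{"api": "step_arm", "payload": {"steps": [[0,-0.05,-0.5,0,0,0,-1],[0,0,0,0,0,0,-1],[0,0,0,0,0,0,-1]]}}

```text
t: 10.02
tool_pos: [0.5785, 0.0301, 0.0766]
ee_rot: [-3.136, 0.006, -1.391]
force: [0.7, -0.5, -0.1]
gripper_width: -0.0001
```

Emit:
{"api": "step_arm", "payload": {"steps": [[0,0,-0.25,0,0,0,-1],[0,0,0,0,0,0,-1],[0,0,0,0,0,0,-1]]}}

```text
t: 10.27
tool_pos: [0.5787, 0.0302, 0.0745]
ee_rot: [-3.135, 0.005, -1.39]
force: [-1.5, 0.1, 2.0]
gripper_width: 0.0002
```

Emit:
{"api": "step_arm", "payload": {"steps": [[0,0,-0.15,0,0,0,-1],[0,0,0,0,0,0,-1],[0,0,0,0,0,0,-1]]}}

```text
t: 10.52
tool_pos: [0.5789, 0.0301, 0.0738]
ee_rot: [-3.134, 0.005, -1.39]
force: [-0.7, 1.0, 1.7]
gripper_width: -0.0005
```

Run:
```python
from station import r
o=r.get_obs();print(o['tool_pos'].round(4),o['force'].round(2),o['ft_torque'].round(3))
```

```text
[0.5789 0.0301 0.0738] [-0.72  0.96  1.68] [ 0.025  0.395 -0.002]
```

Key 4 yields too, so it's up. Back to key 2 for the firm press.

Emit:
{"api": "step_arm", "payload": {"steps": [[0,0,1.0,0,0,0,-1],[0,0,0.8,0,0,0,-1],[0,0,0,0,0,0,-1],[-0.4,2.2,0,0,0.003,0,-1],[-0.4,2.2,0,0,0.002,0,-1],[-0.4,2.2,0,0,0.002,0,-1],[-0.3,1.9,0,0,0,0,-1],[0,0,0,0,0,0,-1],[0,0,0,0,0,0,-1],[0,0,0,0,0,0,-1]]}}

```text
t: 11.35
tool_pos: [0.5642, 0.1183, 0.0959]
ee_rot: [-3.137, 0.008, -1.393]
force: [0.7, -0.3, -0.3]
gripper_width: -0.0
```

Emit:
{"api": "step_arm", "payload": {"steps": [[0,-0.3,-0.9,0,0,0,-1],[0,0,-0.5,0,0,0,-1],[0,0,-0.4,0,0,0,-1],[0,0,0,0,0,0,-1],[0,0,0,0,0,0,-1]]}}

```text
t: 11.77
tool_pos: [0.5643, 0.112, 0.0752]
ee_rot: [-3.139, 0.008, -1.396]
force: [-0.5, 0.8, 0.1]
gripper_width: 0.0001
```

Emit:
{"api": "step_arm", "payload": {"steps": [[0,0,-0.3,0,0,0,-1],[0,0,-0.3,0,0,0,-1],[0,0,0,0,0,0,-1]]}}

```text
t: 12.02
tool_pos: [0.5647, 0.1116, 0.0695]
ee_rot: [-3.138, 0.008, -1.397]
force: [-2.1, 0.6, 3.5]
gripper_width: -0.0004
```

Emit:
{"api": "step_arm", "payload": {"steps": [[0,0,-0.3,0,0,0,-1],[0,0,-0.3,0,0,0,-1],[0,0,-0.3,0,0,0,-1]]}}

```text
t: 12.27
tool_pos: [0.5654, 0.1116, 0.0649]
ee_rot: [-3.135, 0.007, -1.395]
force: [-12.6, 1.6, 20.4]
gripper_width: 0.0002
```

It reached the stop (z 0.065, 20 N). Releasing straight up.

Emit:
{"api": "step_arm", "payload": {"steps": [[0,0,0.5,0,0,0,-1],[0,0,1,0,0,0,-1],[0,0,2,0,0,0,-1],[0,0,3,0,0,0,-1],[0,0,3,0,0,0,-1],[-2.5,0,3,0,0,0,-1],[-3,0,1,0,0,0,-1],[-3,0,0,0,0,0,-1],[-3,0,0,0,0,0,-1],[-2,0,0,0,0,0,-1],[0,0,0,0,0,0,-1],[0,0,0,0,0,0,-1]]}}

```text
t: 13.27
tool_pos: [0.425, 0.1105, 0.2099]
ee_rot: [-3.131, 0.009, -1.397]
force: [-0.7, -0.3, 0.2]
gripper_width: -0.0001
```

Run:
```python
from station import r, optics
import numpy as np,cv2
o=r.get_obs();print(o['t'],o['tool_pos'].round(4),o['force'].round(2))
p,d=optics.capture("scene")
cv2.imwrite("pics/s3.png",cv2.resize(cv2.convertScaleAbs(p,alpha=1.8)[150:330,150:410],None,fx=3,fy=3)[:,:,::-1])
from h import *
p2,d2=optics.capture("top")
for n,dd in(("scene",d),("top",d2)):
    m=optics.camera_model(n);K=m["camera_matrix"]
    for c in([.5535,.158],[.5612,.1147],[.5688,.0714],[.5765,.0281]):
        u,v=proj(n,np.array([*c,.074]));a=dd[int(round(v))-2:int(round(v))+3,int(round(u))-2:int(round(u))+3]
        z=np.median(a);print(n,c,(m["R"].T@(np.linalg.solve(K,[u,v,1])*z-m["t"])).round(4))
```

```text
13.2667 [0.425  0.1105 0.2099] [-0.71 -0.34  0.21]
scene [0.5535, 0.158] [0.5549 0.1585 0.076 ]
scene [0.5612, 0.1147] [0.5624 0.1153 0.0758]
scene [0.5688, 0.0714] [0.5702 0.0722 0.076 ]
scene [0.5765, 0.0281] [0.5773 0.0287 0.0752]
top [0.5535, 0.158] [0.5534 0.1579 0.0746]
top [0.5612, 0.1147] [0.5611 0.1146 0.0747]
top [0.5688, 0.0714] [0.5686 0.0714 0.0752]
top [0.5765, 0.0281] [0.5765 0.0281 0.0741]
```

View pics/s3.png

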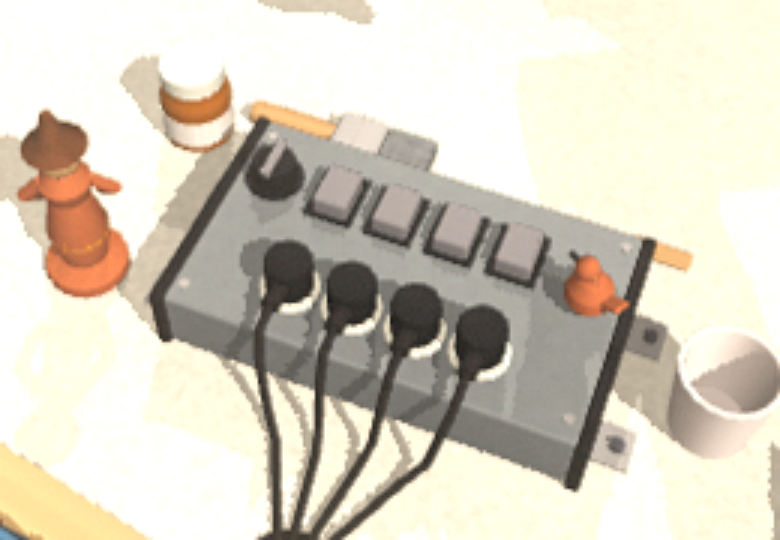

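All four keys, at (338,193) to (520,250), now stand at the same height of about 75 mm. The bystanders are in place and the arm is clear.

```bash
python3 -c "
from station import ticket
print(ticket.sign_off())"
```

```text
the job is handed in; nothing more can be done
None
```

I tapped the four keys from left to right at about 2 N each. The second key was the latched one, and after a firm press it sprang up, so all four keys are now up.

- **Tapping:** Keys 1, 3 and 4 gave way from a height of about 75 mm, so they were up. Key 2 was first felt about 4 mm lower and was solid. The force reading is noisy by about 1–2 N, so I also used the torque and the contact height to decide.
- **Firm press:** I pushed key 2 down to its stop, with the fingertip at 65 mm and about 20 N. The fingertip was about 4 mm to the right of where I aimed. I then lifted straight up and moved the arm clear.
- **Last checks:** The top camera puts all four key tops at 74–75 mm and the scene camera at 75–76 mm. Before the press, key 2 read 70–71 mm. In the final scene picture no bystander looked moved, which I judged by eye, and the arm touched nothing. The job was handed in at about 13.4 s, and no check failed.

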